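# Fill the spice caddy and draw out its carrying handle

## Robot

A 6-joint arm with a two-finger parallel gripper is mounted at the origin on the work surface. World frame = base frame: x ahead of the robot, y to its left, z up, the work surface at z = 0. Lengths are in m, angles in rad, forces in N, time in s.
With the tool pointing down it reaches from about 0.375 to 0.9 m from the base axis. Payload 3.1 kg.
Tool frame: the origin (TCP) lies midway between the tips of the shut fingers; the grasp point (between the pads) lies 19 mm behind it; z points along the fingers, y is the line along which they close (so a half turn about z gives the same grasp; the last joint's range is limited). The gripper opens to 87 mm and grips with 3 to 60 N. Pads are 19 mm wide; open, the fingers measure 117 mm over their backs; the gripper's body (75 mm by 190 mm) begins 51 mm behind the grasp point.
Start: joints at [-1.482, 0.527, 1.433, -0, 1.181, -0.178], TCP at [0.165, -0.603, 0.194] pointing down, gripper open.
Joint ranges: [-3.08, 3.08], [-0.75, 2.2], [0.22, 2.44], [-1.43, 4.57], [0, 2.65], [-2.85, 2.85]. Speed limits (rad/s): [2.79, 2.79, 3.14, 3.14, 3.14, 3.14].

## Interface

Orientations are given as a unit quaternion [x, y, z, w].
In Python, from rig import status, imaging, order gives the robot as it stands.
- The arm moves only by the tool arm_command, never from a script. Its argument "deltas" is one flat list of numbers, 5 for each row, row after row: the opening, from -1 (shut) to 1 (fully open), so that 0 is half open, then the shift along the tool's x, y, z in m, then the turn about the tool's z in rad. In form: [gripper, tx, ty, tz, roll, gripper, tx, ty, tz, roll, ...]. A call has 1 to 12 rows; each row shifts and turns the commanded pose from where the row before left it, along the tool's axes as they then stand; what a row does not reach is not made up. A row lasts 1/8 s, in which the tool goes at most 62.5 mm and 10.7 degrees, less where a joint would pass 70% of its speed; a pose out of reach is approached as far as the arm can. A call with a gripper value outside its range is refused whole. The fingers move at their own pace and stop on an object; "newtons" is the grip in N (left out, the last holds). Time passes only in rows, so rows that do not move let the fingers close. It gives the time, the measured TCP pose, the force, the opening and the grip force at its end, in the units of the state.
- status.get_obs(): the state, without advancing time (a new reading comes with each control period).
- imaging.camera(name): name is "scene" or "top" or "wrist"; returns (picture, depth): 384x512x3 uint8, red, green, blue; 384x512 float32, m along the optical axis (not along the pixel's ray), 0 where there is no reading.
- imaging.camera_params(name): a dict with "intrinsics" (3x3 intrinsics, pixels), "k1" (the pictures are not rectified: a ray, as slopes to the right and down, at radius r is drawn at 1 + k1 r^2 times it, then the intrinsics apply), "camera_from_world" (4x4, takes a point from world to camera coordinates). Camera axes: x right, y up, looking along -z (the intrinsics and any distortion apply to the point x, -y, -z); pixel columns grow to the right and rows downward; lengths in m; the calibration is good to about 2 mm. A picture is of the moment at which its call begins: read the wrist's pose just before it. camera_params takes no time and is no camera call; for the wrist camera it gives the pose at the moment of the call.
- order.hand_in(): hands the job in; it is judged then, once.
The state is a dict: "time": time; "q": joint angles; "joint_velocities": joint speeds; "joint_torque": joint torques, N m; "position": TCP position; "tool_rot": TCP orientation; "ft_force": force on the tool from outside, world axes, zero at the start; "moment": the same for the moment, N m; "grip_width": finger opening in m; "grip_force": force on a finger pad.
Only numpy, scipy, OpenCV 4.12 (cv2) and the standard library are available. Lean on these libraries where they do the work, as an engineer would, in place of code of your own. Each camera call takes 0.05 s, during which the arm holds its last target. There are 200 camera calls.

## Task

Put the two spare spice jars standing on the worktop upright into the two empty pockets of the bamboo caddy, leaving the jars already in it and everything else on the counter alone. Then squeeze the release button in the side of the caddy's telescoping handle and, keeping it squeezed, pull the handle straight up past the first stop to the second stop, its full height. Finish while holding the handle up there with the button still squeezed in: do not let go.

Things in the scene. Friction and masses are not known exactly. Their poses are not given: they have to be found in the camera images.
- caddy: spice caddy, a bamboo tray 236 x 176 mm (x, y), fixed to the worktop. Origin: middle of its underside, on the axis of the handle's mast; z up. Two pockets on either side of the mast (x = -85 and +85 mm, y = -55 and +55 mm). The steel mast, 30 mm square and 105 mm high, stands at the origin. Two pockets hold a jar, two are empty; which ones varies
- pocket_1 (a point): bamboo pocket 1 of the caddy: point at the middle of the pocket's inner floor, 6 mm above the worktop; at (-85, -55) mm in the caddy's frame. Square pocket, inside 50 x 50 mm, walls 4 mm thick, rim 40 mm above this floor (46 mm above the worktop), open at the top; sides parallel to the caddy's x and y
- pocket_2 (a point): bamboo pocket 2 of the caddy: point at the middle of the pocket's inner floor, 6 mm above the worktop; at (-85, 55) mm in the caddy's frame. Square pocket, inside 50 x 50 mm, walls 4 mm thick, rim 40 mm above this floor (46 mm above the worktop), open at the top; sides parallel to the caddy's x and y
- pocket_3 (a point): bamboo pocket 3 of the caddy: point at the middle of the pocket's inner floor, 6 mm above the worktop; at (85, -55) mm in the caddy's frame. Square pocket, inside 50 x 50 mm, walls 4 mm thick, rim 40 mm above this floor (46 mm above the worktop), open at the top; sides parallel to the caddy's x and y
- pocket_4 (a point): bamboo pocket 4 of the caddy: point at the middle of the pocket's inner floor, 6 mm above the worktop; at (85, 55) mm in the caddy's frame. Square pocket, inside 50 x 50 mm, walls 4 mm thick, rim 40 mm above this floor (46 mm above the worktop), open at the top; sides parallel to the caddy's x and y
- jar_1: one of four identical closed spice jars: upright cylinder 42 mm in diameter, 85 mm high, glass with a 20 mm high steel screw cap of the same diameter, about 0.12 kg. Origin: centre of its underside, z up. It may stand in a pocket of the caddy or loose on the worktop
- jar_2: one of four identical closed spice jars: upright cylinder 42 mm in diameter, 85 mm high, glass with a 20 mm high steel screw cap of the same diameter, about 0.12 kg. Origin: centre of its underside, z up. It may stand in a pocket of the caddy or loose on the worktop
- jar_3: one of four identical closed spice jars: upright cylinder 42 mm in diameter, 85 mm high, glass with a 20 mm high steel screw cap of the same diameter, about 0.12 kg. Origin: centre of its underside, z up. It may stand in a pocket of the caddy or loose on the worktop
- jar_4: one of four identical closed spice jars: upright cylinder 42 mm in diameter, 85 mm high, glass with a 20 mm high steel screw cap of the same diameter, about 0.12 kg. Origin: centre of its underside, z up. It may stand in a pocket of the caddy or loose on the worktop
- bar: black grip bar on top of the handle: 24 mm thick (x), 120 long (y), 22 high (z). Origin: its centre, 125 mm above the worktop with the handle down; axes parallel to the caddy's. Pinched at its middle from above, fingers closing along x, one finger presses the button in the -x face, the other bears on the +x face: 31 mm wide before, 25 mm with the button in. Jar caps: 34 mm lower, 64 mm to the side
- button (a joint): release button, a grey plate 64 mm long (y) and 16 mm high in the middle of the bar's -x face, standing 7 mm proud; it travels with the bar. 0 = out, 0.006 m = fully in; moves towards the bar's +x. Sprung: 1 N to start, 3 N fully in. It unlocks the handle at about 0.004 m; out, it locks the handle
- handle (a joint): height of the telescoping handle: 0 = down and locked, 0.045 m = first stop (latches there only if the button is let out), 0.09 m = second stop, the hard upper end, which does not latch: if let go there the handle sinks back to the first stop. With the button in it slides along the mast, straight up; weight and return spring ask for about 6 to 7 N upward
- tubs: bystander: two stacked turquoise snack tubs, 112 mm across, 105 mm high together; origin centre of underside
- dish: bystander: brown ceramic dish 120 mm across, 30 mm high; origin centre of underside
- glass_jar: bystander: large glass jar with a lid, 80 mm across, 115 mm high; origin centre of underside
- teaspoon: bystander: steel teaspoon 140 mm long, lying flat to the left of the spare jars; origin near its middle

How it is judged:
On the way, in this order (a step that is already met when the one before it is completed fails the run):
1. every pocket holds one jar, upright, at rest and let go, with the handle still down (distance between any of jar_1, jar_2, jar_3, jar_4 and pocket_1 below 0.01 m and distance between any of jar_1, jar_2, jar_3, jar_4 and pocket_2 below 0.01 m and distance between any of jar_1, jar_2, jar_3, jar_4 and pocket_3 below 0.01 m and distance between any of jar_1, jar_2, jar_3, jar_4 and pocket_4 below 0.01 m and angle between each of jar_1, jar_2, jar_3, jar_4's own z axis and vertical below 0.12 rad and linear speed of each of jar_1, jar_2, jar_3, jar_4 below 0.03 m/s and contact force between the fingers and jar_1 below 0.1 N and contact force between the fingers and jar_2 below 0.1 N and contact force between the fingers and jar_3 below 0.1 N and contact force between the fingers and jar_4 below 0.1 N and value of joint handle below 0.012 m), for 0.2 s.
2. the fingers squeeze the button in on the bar, the handle still low (value of joint button above 0.004 m and contact force between the fingers and bar above 3 N and value of joint handle below 0.03 m), for 0.1 s.
At the end, for the whole second after the job is handed in: Each pocket holds a jar (underside within 10 mm of the pocket floor's centre, tilt under 0.12 rad, at rest, untouched); handle still at the second stop (joint above 0.084 m), button in over 4 mm, fingers on the bar with over 3 N (distance between any of jar_1, jar_2, jar_3, jar_4 and pocket_1 below 0.01 m and distance between any of jar_1, jar_2, jar_3, jar_4 and pocket_2 below 0.01 m and distance between any of jar_1, jar_2, jar_3, jar_4 and pocket_3 below 0.01 m and distance between any of jar_1, jar_2, jar_3, jar_4 and pocket_4 below 0.01 m and angle between each of jar_1, jar_2, jar_3, jar_4's own z axis and vertical below 0.12 rad and linear speed of each of jar_1, jar_2, jar_3, jar_4 below 0.03 m/s and contact force between the fingers and jar_1 below 0.1 N and contact force between the fingers and jar_2 below 0.1 N and contact force between the fingers and jar_3 below 0.1 N and contact force between the fingers and jar_4 below 0.1 N and value of joint button above 0.004 m and contact force between the fingers and bar above 3 N and value of joint handle above 0.084 m and velocity of joint handle between -0.01 and 0.01 m/s); the arm keeps its last pose, push and grip.
It fails at once if the tubs, dish, large glass jar or teaspoon moved more than 30 mm (distance of any of tubs, dish, glass_jar, teaspoon from where it was at the start of the episode above 0.03 m).
It fails at once if a jar that was already in the caddy is taken out or lifted (distance of any of jar_1, jar_2 from where it was at the start of the episode above 0.025 m).
It also fails if it takes over 64 s, if anything falls off the work surface, if the arm or the gripper's body presses on something with over 40 N, if the wrist force passes 120 N, or if a joint passes its speed limit or range.

## Working session

There is one attempt and no reset: what is moved stays moved. The work goes in short steps, Python scripts to look and compute and a tool call to move; the robot and the scene stay as the last step left them, time stands still between calls to the robot, and variables do not carry over. Pictures are saved under pics/ and viewed, at most 10 in all, crops included, and the job is handed in when it is done.

Besides the shell and the picture viewer there is one more tool, called by a JSON object that holds its "name" and its "arguments". arm_command: Moves the arm, as the interface text tells. Its arguments: {"type":"object","properties":{"deltas":{"type":"array"},"newtons":{"type":"number"}},"required":["deltas"]}

```bash
mkdir -p pics; cat > h.py <<'E'
import numpy as np, cv2
from rig import status, imaging, order
def cam(n):
    P=imaging.camera_params(n); im,d=imaging.camera(n); return im,d,P
def world(P,d):
    """per-pixel world points from depth"""
    h,w=d.shape; K=np.array(P["intrinsics"],float); k1=P["k1"]
    v,u=np.mgrid[:h,:w].astype(np.float32)
    pts=np.stack([u.ravel(),v.ravel()],-1)[:,None]
    r=cv2.undistortPointsIter(pts.astype(np.float64),K,np.array([k1,0,0,0,0.]),None,None,(3,50,1e-9))[:,0].reshape(h,w,2)
    c=np.stack([r[...,0]*d,-r[...,1]*d,-d,np.ones_like(d)],-1)
    return (c@np.linalg.inv(P["camera_from_world"]).T)[...,:3]
E
python3 - <<'E'
from h import *
print(status.get_obs())
for n in("scene","top"):
    im,d,P=cam(n); print(n,P); cv2.imwrite(f"pics/{n}0.png",im[...,::-1]); np.savez(f"{n}0.npz",im=im,d=d,W=world(P,d))
a=cv2.imread("pics/scene0.png");b=cv2.imread("pics/top0.png")
E
```

```text
{'time': 0.0, 'q': array([-1.48145915e+00,  5.28477053e-01,  1.43390763e+00, -2.13657506e-05,
        1.18138113e+00, -1.78500244e-01]), 'joint_velocities': array([ 0.00105859,  0.00190219,  0.00126666,  0.00013892, -0.0009309 ,
        0.00136765]), 'joint_torque': array([ 5.60732303e-05, -4.40035951e+01, -1.76594371e+01,  6.32677088e-02,
        5.82945021e-02, -1.64955268e-04]), 'position': array([ 0.16535382, -0.60190522,  0.19296332]), 'tool_rot': array([ 9.91045155e-01,  1.33522730e-01,  3.85563376e-05, -1.08593640e-03]), 'ft_force': array([-0.09109052, -0.37411658,  0.04469757]), 'moment': array([-0.01325247, -0.00041696,  0.02840716]), 'grip_force': 0.0, 'grip_width': 0.08690495907443314}
scene {'intrinsics': array([[482.75019921,   0.        , 253.74578529],
       [  0.        , 482.75019921, 183.86976875],
       [  0.        ,   0.        ,   1.        ]]), 'k1': 0.05419308487787645, 'camera_from_world': array([[ 1.36569860e-01,  9.90629765e-01, -1.15880731e-03,
        -6.10092113e-02],
       [-7.11629078e-01,  9.89200036e-02,  6.95556531e-01,
         3.07718132e-01],
       [ 6.89153632e-01, -9.41674173e-02,  7.18470437e-01,
        -1.76086799e+00],
       [ 0.00000000e+00,  0.00000000e+00,  0.00000000e+00,
         1.00000000e+00]])}
top {'intrinsics': array([[356.02333671,   0.        , 252.30042767],
       [  0.        , 356.02333671, 192.62232211],
       [  0.        ,   0.        ,   1.        ]]), 'k1': -0.059788298204084184, 'camera_from_world': array([[-0.0190752 , -0.99949197, -0.02553321,  0.01722688],
       [ 0.99463304, -0.02156755,  0.10119263, -0.54768434],
       [-0.10169191, -0.0234659 ,  0.99453914, -1.09590052],
       [ 0.        ,  0.        ,  0.        ,  1.        ]])}
```

View pics/top0.png

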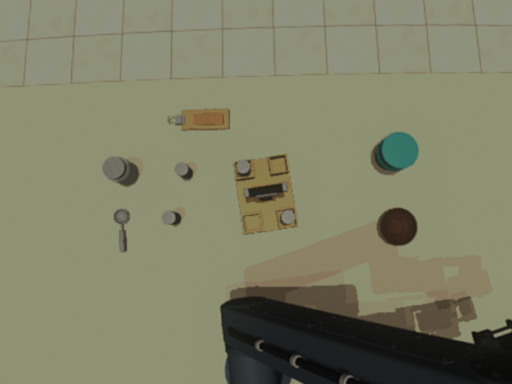

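View pics/scene0.png

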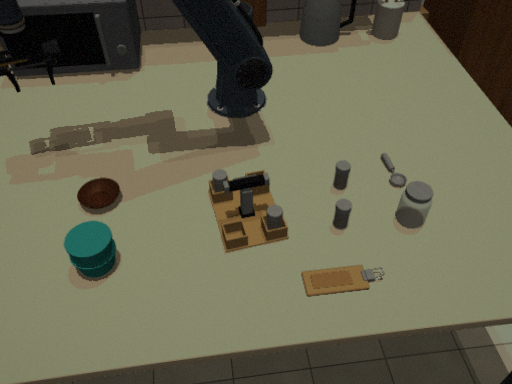

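The top view shows the caddy around (265,195). Jars stand in the far-left pocket (243,168) and near-right pocket (288,217). The empty pockets are far-right (278,165) and near-left (252,224), and the spares are at (183,170) and (170,218). The scene view agrees.

```bash
cat > m.py <<'E'
from h import *
for n in("top","scene"):
    z=np.load(n+"0.npz"); im,W=z["im"].astype(int),z["W"]; Z=W[...,2]; X=W[...,0];Y=W[...,1]
    print(n)
    def blobs(m,lab,amin):
        k,l,st,c=cv2.connectedComponentsWithStats(m.astype(np.uint8))
        for i in range(1,k):
            if st[i,4]>=amin:
                p=W[l==i]; (cx,cy),(a,b),an=cv2.minAreaRect((p[:,:2]*1000).astype(np.float32))
                print(lab,st[i,:5],"mean",p.mean(0).round(4),"rect",round(cx,1),round(cy,1),round(a,1),round(b,1),round(an,1))
    reg=(X>.35)&(X<.8)&(abs(Y)<.35)
    blobs(reg&(Z>.075)&(Z<.1),"cap",20)
    blobs(reg&(Z>.12)&(Z<.145),"bar",20)
    blobs(reg&(Z>.002)&(Z<.07)&(im[...,0]-im[...,2]>55),"bamboo",100)
    blobs(reg&(Z>.04)&(Z<.05)&(im[...,0]-im[...,2]>45),"rim",20)
E
python3 m.py
```

```text
top
cap [236 160  14  14 158] mean [0.6214 0.0314 0.0906] rect 621.7 32.7 39.5 40.1 89.4
cap [175 162  14  14 159] mean [0.6204 0.2189 0.085 ] rect 620.7 218.8 39.9 39.7 87.9
cap [162 211  15  14 161] mean [0.4733 0.2579 0.0846] rect 473.8 258.6 40.1 40.7 55.4
cap [281 210  15  14 160] mean [ 0.4683 -0.0993  0.0911] rect 468.4 -99.5 39.6 40.0 43.2
bar [244 182  44  16 436] mean [ 0.5429 -0.0342  0.1352] rect 542.3 -34.2 31.7 123.0 7.6
bamboo [182 118  47  12 471] mean [0.7822 0.1555 0.0104] rect 782.5 158.0 35.4 153.0 0.4
bamboo [ 236  158   59   76 2014] mean [ 0.5316 -0.0271  0.0085] rect 544.8 -32.9 232.4 172.1 7.6
bamboo [269 158  17  15 202] mean [ 0.6367 -0.0762  0.0112] rect 634.8 -75.5 51.4 52.0 7.6
rim [247 159   8  18  32] mean [0.624  0.0072 0.0456] rect 625.5 9.8 55.3 18.6 2.4
rim [271 159  18  15  39] mean [ 0.6198 -0.0899  0.0453] rect 617.7 -88.5 29.6 66.7 42.2
rim [234 161  12  19  37] mean [0.6131 0.0527 0.0459] rect 620.9 46.2 57.0 29.0 9.0
rim [277 207  21  21  95] mean [ 0.4689 -0.0993  0.0461] rect 468.4 -99.6 58.1 58.2 7.6
rim [241 212  22  22  92] mean [0.4544 
[... 411 characters left out ...]
04  17  17 214] mean [0.6279 0.0288 0.09  ] rect 625.3 29.7 41.8 41.0 13.3
bar [222 173  47  20 518] mean [ 0.55   -0.0366  0.1343] rect 543.7 -36.3 35.5 123.8 7.7
bamboo [ 212  190   76   61 1372] mean [ 0.5862 -0.0554  0.0127] rect 561.0 -34.8 209.5 173.2 7.6
bamboo [253 192  22  14 209] mean [0.5054 0.0193 0.0079] rect 506.3 17.5 53.4 58.7 9.9
bamboo [302 265  61  18 648] mean [0.7836 0.1537 0.0107] rect 781.8 156.6 157.2 36.3 89.9
rim [209 180  11  15  32] mean [ 0.4809 -0.1226  0.0464] rect 474.5 -124.9 58.1 19.6 20.4
rim [261 214  26  18  88] mean [0.6334 0.0259 0.0464] rect 623.5 29.9 61.9 58.5 6.5
rim [221 219  27  22 122] mean [ 0.6381 -0.079   0.0466] rect 637.8 -79.3 62.4 57.7 7.5
```

{"name": "arm_command", "arguments": {"deltas": [1, 0, 0, -0.03, 0.135, 1, 0.028, -0.0376, 0, 0, 1, 0.028, -0.0376, 0, 0, 1, 0.028, -0.0376, 0, 0, 1, 0.028, -0.0376, 0, 0, 1, 0.028, -0.0376, 0, 0, 1, 0.028, -0.0376, 0, 0, 1, 0.028, -0.0376, 0, 0, 1, 0.028, -0.0376, 0, 0, 1, 0.028, -0.0376, 0, 0, 1, 0.028, -0.0376, 0, 0], "newtons": 15}}

```text
time: 1.48
position: [0.3935, -0.1915, 0.2238]
tool_rot: [0.998, 0.066, -0.0, -0.0]
ft_force: [0.8, -0.0, 0.6]
grip_width: 0.0871
grip_force: 0.0
```

{"name": "arm_command", "arguments": {"deltas": [1, 0.028, -0.0376, 0, 0, 1, 0.028, -0.0376, 0, 0, 1, 0.028, -0.0376, 0, 0, 1, 0.028, -0.0376, 0, 0, 1, 0.028, -0.0376, 0, 0, 1, 0.028, -0.0376, 0, 0, 1, 0.028, -0.0376, 0, 0, 1, 0.028, -0.0376, 0, 0, 1, 0.0, -0.0, 0, 0, 1, 0, 0, 0, 0]}}

```text
time: 2.72
position: [0.5744, 0.1346, 0.2233]
tool_rot: [0.998, 0.067, -0.001, 0.0]
ft_force: [-1.0, -0.5, -0.2]
grip_width: 0.0874
grip_force: 0.0
```

```bash
cat >> h.py <<'E'
from scipy.spatial.transform import Rotation as Ro
def go(t):
    o=status.get_obs(); R=Ro.from_quat(o["tool_rot"]).as_matrix()
    print("t",round(o["time"],2),"pos",o["position"].round(4),"yaw",np.arctan2(R[1,0],R[0,0]).round(4),"tilt",R[:,2].round(4),"w",round(o["grip_width"],4),"F",o["ft_force"].round(2),"q",o["q"].round(2))
    if t is not None: print("tool delta",(R.T@(np.array(t)-o["position"])).round(4))
E
python3 - <<'E'
from h import *
go([.622,.2177,.2])
im,d,P=cam("wrist"); W=world(P,d); cv2.imwrite("pics/w1.png",im[...,::-1]); np.savez("w1.npz",im=im,d=d,W=W)
E
```

```text
t 2.73 pos [0.5744 0.1346 0.2233] yaw 0.1334 tilt [-2.e-03 -7.e-04 -1.e+00] w 0.0874 F [-0.97 -0.49 -0.15] q [ 0.04  0.45  1.49 -0.    1.21  1.48]
tool delta [ 0.0582 -0.076   0.0231]
```

View pics/w1.png

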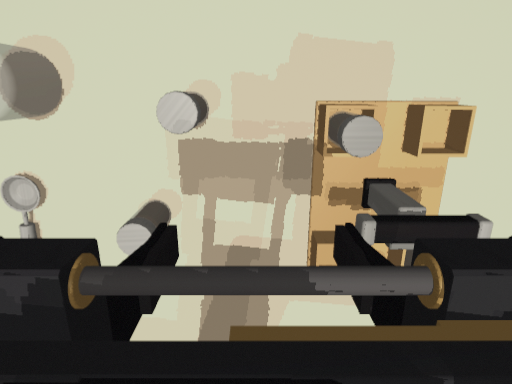

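The wrist view shows spare jar A at (180,112), spare jar B at (140,235), the pocket 4 jar at (360,135), empty pocket 3 at (440,130), and the bar at (425,230). I'll measure from this view.

```bash
sed -e 's/("top","scene")/("w1",)/' -e 's/n+"0.npz"/n+".npz"/' m.py > m2.py; python3 m2.py
```

```text
w1
cap [ 156   91   44   43 1468] mean [0.6226 0.2188 0.086 ] rect 621.9 219.4 41.4 41.6 67.2
cap [ 337  114   46   43 1527] mean [0.6246 0.0341 0.0914] rect 623.8 32.4 41.6 41.6 80.4
cap [385 197  37  18 338] mean [ 0.557  -0.0255  0.0875] rect 556.9 -27.0 16.1 34.2 43.1
cap [116 219  38  36 879] mean [0.4805 0.2603 0.0856] rect 479.2 262.7 29.9 42.4 47.5
bar [ 356  213  137   36 3488] mean [ 0.5499 -0.0279  0.1352] rect 544.2 -33.5 32.1 123.8 7.4
bamboo [  307   101   170   164 11203] mean [ 0.5859 -0.0265  0.0123] rect 550.1 -34.6 226.6 178.7 7.6
bamboo [316 243  21  22 388] mean [0.4516 0.0203 0.0196] rect 454.5 22.6 62.4 31.2 20.8
bamboo [372 243  17  16 148] mean [ 0.4646 -0.0611  0.0078] rect 464.7 -63.3 32.4 14.2 58.2
rim [322 105  56  51 531] mean [0.6288 0.0425 0.0473] rect 623.6 31.6 57.3 59.0 7.6
rim [ 414  106   63   51 1050] mean [ 0.637  -0.0774  0.0464] rect 637.3 -77.6 57.1 60.4 7.7
rim [316 240  18  25 153] mean [0.4733 0.0344 0.0465] rect 466.7 29.5 31.1 22.1 7.5
rim [398 249   8  16  90] mean [ 0.4744 -0.0706  0.0461] rect 473.9 -71.2 24.4 8.6 20.6
```

{"name": "arm_command", "arguments": {"deltas": [1, 0.0195, -0.0258, 0, 0, 1, 0.0195, -0.0258, 0, 0, 1, 0.0195, -0.0258, 0, 0, 1, 0, 0, 0.04, 0, 1, 0, 0, 0.04, 0, 1, 0, 0, 0.04, 0, 1, 0, 0, 0.035, 0, 1, 0, 0, 0.018, 0, 1, 0, 0, 0, 0, 1, 0, 0, 0, 0]}}

```text
time: 4.03
position: [0.6244, 0.2192, 0.0525]
tool_rot: [0.998, 0.066, 0.001, -0.0]
ft_force: [-0.4, -0.1, -0.3]
grip_width: 0.087
grip_force: 0.0
```

{"name": "arm_command", "arguments": {"deltas": [-1, 0, 0, 0, 0, -1, 0, 0, 0, 0, -1, 0, 0, 0, 0, -1, 0, 0, 0, 0, -1, 0, 0, 0, 0, -1, 0, 0, 0, 0, -1, 0, 0, 0, 0], "newtons": 15}}

```text
time: 4.9
position: [0.6231, 0.2195, 0.0509]
tool_rot: [0.998, 0.066, -0.0, -0.0]
ft_force: [0.7, 0.4, 0.0]
grip_width: 0.0415
grip_force: 15.0
```

```bash
python3 -c "
from h import *
go([.637,-.0772,.056])"
```

```text
t 4.9 pos [0.6231 0.2195 0.0509] yaw 0.1327 tilt [-1.e-04  2.e-04 -1.e+00] w 0.0415 F [0.68 0.45 0.01] q [0.17 0.75 1.45 0.   0.95 1.61]
tool delta [-0.0255  0.2959 -0.0051]
```

{"name": "arm_command", "arguments": {"deltas": [-1, 0, 0, -0.02, 0, -1, 0, 0, -0.035, 0, -1, 0, 0, -0.035, 0, -1, 0, 0, -0.035, 0, -1, 0, 0, -0.005, 0, -1, -0.0025, 0.0263, 0, 0, -1, -0.0035, 0.04, 0, 0, -1, -0.0035, 0.04, 0, 0, -1, -0.0035, 0.04, 0, 0, -1, -0.0035, 0.04, 0, 0, -1, -0.0035, 0.04, 0, 0, -1, -0.0035, 0.04, 0, 0]}}

```text
time: 6.4
position: [0.6339, -0.0488, 0.1796]
tool_rot: [0.998, 0.066, -0.001, -0.0]
ft_force: [0.6, -0.3, -1.5]
grip_width: 0.041
grip_force: 15.0
```

{"name": "arm_command", "arguments": {"deltas": [-1, -0.0009, 0.03, 0, 0, -1, 0, 0, 0, 0, -1, 0, 0, 0, 0, -1, 0, 0, 0, 0]}}

```text
time: 6.9
position: [0.6376, -0.0762, 0.1805]
tool_rot: [0.998, 0.067, -0.001, -0.0]
ft_force: [-0.3, -0.2, -1.6]
grip_width: 0.0415
grip_force: 15.0
```

```bash
python3 - <<'E'
from h import *
go([.638,-.0774,.0575])
for n in("wrist","scene"):
    im,d,P=cam(n); W=world(P,d); np.savez(n+"2.npz",im=im,d=d,W=W); cv2.imwrite(f"pics/{n}2.png",im[...,::-1])
E
sed -e 's/("top","scene")/("wrist",)/' -e 's/n+"0.npz"/n+"2.npz"/' m.py > m3.py; python3 m3.py
```

```text
t 6.9 pos [ 0.6376 -0.0762  0.1805] yaw 0.1341 tilt [-1.2e-03  7.0e-04 -1.0e+00] w 0.0415 F [-0.26 -0.2  -1.57] q [-0.29  0.57  1.4   0.    1.18  1.14]
tool delta [0.0003 0.0014 0.123 ]
wrist
cap [ 112  155   52   48 1876] mean [0.6261 0.0296 0.091 ] rect 624.2 31.3 41.5 41.8 66.2
cap [236 308  39  17 505] mean [ 0.4866 -0.097   0.0859] rect 480.9 -98.5 21.3 42.3 4.6
bar [228 172  51  21 175] mean [ 0.6537 -0.073   0.1392] rect 650.9 -73.0 12.9 38.5 11.5
bar [208 295  56  13 531] mean [ 0.543  -0.0711  0.1371] rect 541.1 -72.5 17.1 48.4 8.7
bamboo [   0    0  123   22 1699] mean [0.7716 0.1253 0.011 ] rect 767.0 138.7 20.0 123.6 7.9
bamboo [ 120  133  165  129 8665] mean [ 0.6083 -0.0183  0.0129] rect 582.5 -29.2 163.1 174.7 7.5
bamboo [276 295   4  30 109] mean [ 0.471  -0.1262  0.0473] rect 457.4 -129.0 68.2 5.5 11.6
rim [120 141  62  55 748] mean [0.6334 0.0238 0.0464] rect 623.8 31.9 58.2 59.0 7.4
rim [228 141  57  56 664] mean [ 0.6505 -0.0772  0.0468] rect 638.4 -77.3 57.9 58.0 6.8
rim [274 295   6  30 115] mean [ 0.4703 -0.1261  0.0474] rect 469.0 -126.4 44.4 5.0 5.5
rim [231 302   6  23  83] mean [ 0.4585 -0.0738  0.0477] rect 457.5 -74.1 33.7 4.3 10.3
```

View pics/wrist2.png

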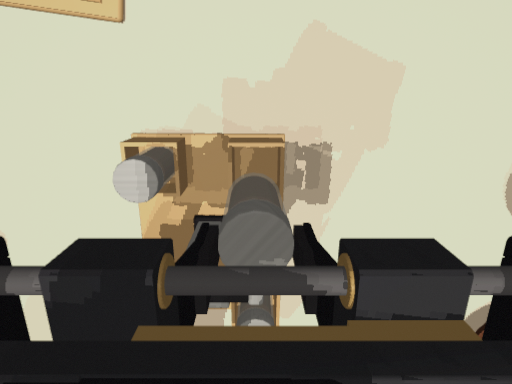

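The wrist view shows the held jar at (255,235) directly over empty pocket 3, whose rim is around (257,165). It's aligned to within about 2 mm, so I'll lower it and release.

{"name": "arm_command", "arguments": {"deltas": [-1, 0.0008, 0.0014, 0.02, 0, -1, 0, 0, 0.025, 0, -1, 0, 0, 0.025, 0, -1, 0, 0, 0.02, 0, -1, 0, 0, 0.015, 0, -1, 0, 0, 0.01, 0, -1, 0, 0, 0.0075, 0, -1, 0, 0, 0, 0, -1, 0, 0, 0, 0]}}

```text
time: 8.12
position: [0.6396, -0.079, 0.059]
tool_rot: [0.998, 0.066, 0.001, 0.0]
ft_force: [0.4, -1.4, -1.2]
grip_width: 0.0415
grip_force: 15.0
```

{"name": "arm_command", "arguments": {"deltas": [0.3, 0, 0, 0, 0, 0.3, 0, 0, 0, 0, 0.3, 0, 0, 0, 0, 0.3, 0, 0, -0.02, 0, 0.3, 0, 0, -0.04, 0, 0.3, 0, 0, -0.04, 0, 0.3, 0, 0, -0.04, 0, 0.3, 0, 0, 0, 0]}}

```text
time: 9.12
position: [0.6419, -0.0796, 0.2029]
tool_rot: [0.998, 0.066, 0.004, 0.002]
ft_force: [0.3, 0.3, 0.5]
grip_width: 0.0564
grip_force: 0.0
```

```bash
python3 - <<'E'
from h import *
go([.475,.260,.2])
im,d,P=cam("wrist"); W=world(P,d); np.savez("wrist2.npz",im=im,d=d,W=W)
E
python3 m3.py | grep cap
```

```text
t 9.12 pos [ 0.6419 -0.0796  0.2029] yaw 0.1329 tilt [ 0.0088 -0.0027 -1.    ] w 0.0564 F [0.28 0.34 0.54] q [-0.3   0.54  1.37  0.    1.22  1.14]
tool delta [-0.1204 -0.3587  0.0005]
cap [ 232  155   43   45 1489] mean [ 0.6406 -0.0786  0.0918] rect 638.9 -78.9 41.6 41.7 20.4
cap [ 118  156   48   44 1612] mean [0.6261 0.0297 0.0911] rect 624.1 31.2 41.7 41.6 16.2
cap [205 238  11  23 148] mean [ 0.5586 -0.0445  0.0868] rect 551.9 -47.0 27.9 9.0 28.9
cap [233 300  37  25 778] mean [ 0.4822 -0.0976  0.0889] rect 480.4 -97.6 21.6 42.2 7.7
```

Jar A is seated in pocket 3 (cap height 0.091). Next is jar B.

{"name": "arm_command", "arguments": {"deltas": [1, -0.0118, -0.0356, 0, 0, 1, -0.0118, -0.0356, 0, 0, 1, -0.0118, -0.0356, 0, 0, 1, -0.0118, -0.0356, 0, 0, 1, -0.0118, -0.0356, 0, 0, 1, -0.0118, -0.0356, 0, 0, 1, -0.0118, -0.0356, 0, 0, 1, -0.0118, -0.0356, 0, 0, 1, -0.0118, -0.0356, 0, 0, 1, -0.0118, -0.0356, 0, 0, 1, 0, 0, 0, 0, 1, 0, 0, 0, 0]}}

```text
time: 10.68
position: [0.4745, 0.2579, 0.1975]
tool_rot: [0.998, 0.067, -0.001, 0.0]
ft_force: [0.7, 0.3, 1.0]
grip_width: 0.0873
grip_force: 0.0
```

```bash
python3 - <<'E'
from h import *
go([.475,.259,.051])
im,d,P=cam("wrist"); W=world(P,d); np.savez("wrist2.npz",im=im,d=d,W=W)
E
python3 m3.py | grep -v bamboo
```

```text
t 10.68 pos [0.4745 0.2579 0.1975] yaw 0.1332 tilt [-0.0017 -0.0011 -1.    ] w 0.0873 F [0.71 0.26 0.96] q [ 0.29  0.41  1.64 -0.    1.09  1.73]
tool delta [ 0.0009 -0.0012  0.1465]
wrist
cap [500  29  12  42 358] mean [0.6169 0.0495 0.0811] rect 617.4 47.1 35.3 10.3 19.9
cap [ 233  152   43   43 1456] mean [0.4763 0.2586 0.0861] rect 475.3 258.4 41.4 41.7 10.0
rim [466  18  46  64 651] mean [0.6204 0.0488 0.0475] rect 622.5 37.8 58.0 47.6 7.6
rim [438 185  61  49 829] mean [0.457  0.0099 0.0469] rect 455.4 9.7 58.0 60.1 7.3
```

{"name": "arm_command", "arguments": {"deltas": [1, 0.0008, -0.0005, 0.04, 0, 1, 0, 0, 0.04, 0, 1, 0, 0, 0.04, 0, 1, 0, 0, 0.0265, 0, 1, 0, 0, 0, 0, -1, 0, 0, 0, 0, -1, 0, 0, 0, 0, -1, 0, 0, 0, 0, -1, 0, 0, 0, 0, -1, 0, 0, 0, 0, -1, 0, 0, 0, 0]}}

```text
time: 12.1
position: [0.4758, 0.2592, 0.0522]
tool_rot: [0.998, 0.066, 0.0, -0.0]
ft_force: [-0.3, 0.7, 1.0]
grip_width: 0.0408
grip_force: 15.0
```

```bash
python3 -c "
from h import *
go([.455,.0096,.2])"
```

```text
t 12.1 pos [0.4758 0.2592 0.0522] yaw 0.1328 tilt [ 4.e-04  3.e-04 -1.e+00] w 0.0408 F [-0.33  0.72  0.96] q [0.29 0.63 1.76 0.   0.75 1.73]
tool delta [-0.0537  0.2446 -0.1479]
```

{"name": "arm_command", "arguments": {"deltas": [-1, 0, 0, -0.02, 0, -1, 0, 0, -0.035, 0, -1, 0, 0, -0.035, 0, -1, 0, 0, -0.03, 0, -1, -0.0067, 0.0306, 0, 0, -1, -0.0067, 0.0306, 0, 0, -1, -0.0067, 0.0306, 0, 0, -1, -0.0067, 0.0306, 0, 0, -1, -0.0067, 0.0306, 0, 0, -1, -0.0067, 0.0306, 0, 0, -1, -0.0067, 0.0306, 0, 0, -1, -0.0067, 0.0306, 0, 0]}}

```text
time: 13.6
position: [0.4545, 0.0083, 0.1717]
tool_rot: [0.998, 0.066, -0.0, -0.0]
ft_force: [0.1, -0.3, -1.6]
grip_width: 0.041
grip_force: 15.0
```

{"name": "arm_command", "arguments": {"deltas": [-1, 0, 0, 0, 0, -1, 0, 0, 0, 0, -1, 0, 0, 0, 0]}}

```text
time: 13.98
position: [0.4548, 0.0101, 0.1719]
tool_rot: [0.998, 0.067, -0.0, -0.0]
ft_force: [0.1, 1.0, -2.0]
grip_width: 0.041
grip_force: 15.0
```

```bash
python3 - <<'E'
from h import *
go([.455,.0096,.0582])
im,d,P=cam("wrist"); W=world(P,d); np.savez("wrist2.npz",im=im,d=d,W=W)
E
python3 m3.py | grep -v bamboo
```

```text
t 13.97 pos [0.4548 0.0101 0.1719] yaw 0.1339 tilt [-3.e-04  3.e-04 -1.e+00] w 0.041 F [ 0.13  0.99 -1.99] q [-0.22  0.33  1.87  0.    0.94  1.21]
tool delta [1.000e-04 6.000e-04 1.137e-01]
wrist
cap [ 350  157   53   50 1992] mean [ 0.4712 -0.0965  0.0911] rect 469.8 -98.8 41.7 41.7 22.4
bar [ 245   62  185   49 7697] mean [ 0.5445 -0.0336  0.1369] rect 543.3 -34.2 31.2 123.5 7.4
bar [228 172  53  25 348] mean [0.471  0.0119 0.1346] rect 468.0 11.8 13.5 38.9 9.4
rim [223   0  66  22 582] mean [0.5977 0.0285 0.0469] rect 601.6 28.7 16.0 57.8 7.5
rim [344   0  70  22 673] mean [ 0.6126 -0.0805  0.0463] rect 616.4 -80.1 17.1 58.8 7.5
rim [226 142  59  56 685] mean [0.468  0.0115 0.0471] rect 456.1 9.8 56.5 58.1 7.5
rim [331 143  64  57 807] mean [ 0.4759 -0.0888  0.0464] rect 469.3 -99.3 58.6 58.8 7.4
```

{"name": "arm_command", "arguments": {"deltas": [-1, 0.0006, 0.0004, 0.02, 0, -1, 0, 0, 0.025, 0, -1, 0, 0, 0.025, 0, -1, 0, 0, 0.02, 0, -1, 0, 0, 0.013, 0, -1, 0, 0, 0.01, 0, -1, 0, 0, 0, 0, -1, 0, 0, 0, 0]}}

```text
time: 15.02
position: [0.4561, 0.0089, 0.0593]
tool_rot: [0.998, 0.066, 0.0, 0.0]
ft_force: [-0.8, -0.0, -1.2]
grip_width: 0.0411
grip_force: 15.0
```

{"name": "arm_command", "arguments": {"deltas": [0.3, 0, 0, 0, 0, 0.3, 0, 0, 0, 0, 0.3, 0, 0, 0, 0, 0.3, 0, 0, -0.02, 0, 0.3, 0, 0, -0.04, 0, 0.3, 0, 0, -0.04, 0, 0.3, 0, 0, -0.04, 0, 0.3, 0, 0, 0, 0, 0.3, 0, 0, 0, 0]}}

```text
time: 16.15
position: [0.4549, 0.0091, 0.1985]
tool_rot: [0.998, 0.066, -0.001, -0.0]
ft_force: [-0.1, -0.4, 0.3]
grip_width: 0.0566
grip_force: 0.0
```

```bash
python3 - <<'E'
from h import *
go([.5433,-.034,.2])
im,d,P=cam("wrist"); W=world(P,d); np.savez("wrist2.npz",im=im,d=d,W=W); cv2.imwrite("pics/w3.png",im[...,::-1])
im,d,P=cam("top"); np.savez("top0.npz",im=im,d=d,W=world(P,d))
E
python3 m3.py | grep -v bamboo; python3 m.py | grep -A8 top | grep -v bam
```

```text
t 16.15 pos [0.4549 0.0091 0.1985] yaw 0.1328 tilt [-1.e-03  2.e-04 -1.e+00] w 0.0566 F [-0.13 -0.37  0.28] q [-0.23  0.29  1.84 -0.    1.01  1.21]
tool delta [ 0.0819  0.0544 -0.0016]
wrist
cap [237   0  35   9 229] mean [0.6037 0.029  0.0858] rect 604.7 29.1 6.2 29.7 7.8
cap [364   0  37   9 225] mean [ 0.6181 -0.0782  0.0858] rect 618.8 -78.1 25.1 4.5 88.4
cap [ 235  152   43   45 1537] mean [0.4572 0.0078 0.0918] rect 455.8 7.5 41.5 40.8 7.4
cap [ 342  152   48   45 1659] mean [ 0.4711 -0.0968  0.0912] rect 469.7 -98.9 41.4 41.6 19.7
bar [ 245   65  165   44 6230] mean [ 0.5445 -0.0335  0.1369] rect 543.2 -34.5 31.3 123.3 7.4
rim [224   0  61  27 563] mean [0.5996 0.0284 0.0467] rect 604.8 29.3 22.8 58.1 8.0
rim [336   0  65  27 607] mean [ 0.6141 -0.0794  0.0466] rect 618.7 -79.9 22.9 59.0 5.7
rim [227 139  54  53 669] mean [0.4636 0.0124 0.0472] rect 455.2 9.7 58.5 58.1 7.3
rim [325 139  59  53 697] mean [ 0.4764 -0.0892  0.0465] rect 469.4 -99.3 58.3 58.6 7.4
top
cap [273 154  14  14 162] mean [ 0.6367 -0.0787  0.0904] rect 636.8 -79.0 39.3 40.3 89.3
cap [236 160  14  14 159] mean [0.6214 0.0314 0.0904] rect 621.5 32.6 39.4 39.8 89.7
cap [290 210   6  13  43] mean [ 0.4703 -0.1126  0.0915] rect 470.4 -113.9 35.8 12.7 7.7
bar [244 182  44  16 422] mean [ 0.5433 -0.0357  0.1353] rect 542.3 -34.3 31.7 123.5 7.6
rim [268 155  12  19  41] mean [ 0.6314 -0.056   0.046 ] rect 633.9 -59.4 58.8 25.2 14.2
rim [234 159  21  21  72] mean [0.6176 0.0313 0.0457] rect 622.4 31.5 57.5 57.9 6.9
```

View pics/w3.png

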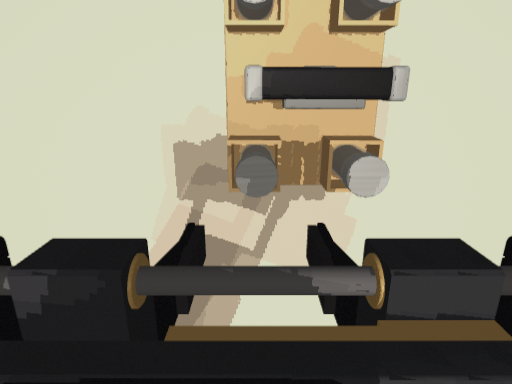

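The view shows all four pockets filled, with jars at (257,175) and (365,175) plus two at the top edge. The bar is at (327,83), with its button on the lower, -x side. Next I'll move above the bar and turn 90°.

{"name": "arm_command", "arguments": {"deltas": [0.3, 0.0282, 0.0183, 0, 0, 0.3, 0.0282, 0.0183, 0, 0, 0.3, 0.0282, 0.0182, 0, 0, 0.3, 0, 0, 0, -0.1746, 0.3, 0, 0, 0, -0.1746, 0.3, 0, 0, 0, -0.1746, 0.3, 0, 0, 0, -0.1746, 0.3, 0, 0, 0, -0.1746, 0.3, 0, 0, 0, -0.1746, 0.3, 0, 0, 0, -0.1746, 0.3, 0, 0, 0, -0.1746, 0.3, 0, 0, 0, -0.1746]}}

```text
time: 17.75
position: [0.5457, -0.034, 0.1971]
tool_rot: [0.656, 0.755, -0.001, -0.002]
ft_force: [-0.2, 0.7, -0.8]
grip_width: 0.0567
grip_force: 0.0
```

{"name": "arm_command", "arguments": {"deltas": [0.3, 0, 0, 0, 0, 0.3, 0, 0, 0, 0]}}

```text
time: 18.0
position: [0.5463, -0.0341, 0.198]
tool_rot: [0.659, 0.752, -0.0, -0.001]
ft_force: [-0.1, -0.0, -0.4]
grip_width: 0.0568
grip_force: 0.0
```

```bash
python3 - <<'E'
from h import *
go([.546,-.034,.109])
im,d,P=cam("wrist"); W=world(P,d); np.savez("wrist2.npz",im=im,d=d,W=W); cv2.imwrite("pics/w4.png",im[...,::-1])
E
python3 m3.py | grep -v bamboo
```

```text
t 18.0 pos [ 0.5463 -0.0341  0.198 ] yaw 1.7017 tilt [-1.8e-03  5.0e-04 -1.0e+00] w 0.0568 F [-0.07 -0.05 -0.45] q [-0.27  0.42  1.62  0.    1.1  -0.4 ]
tool delta [ 0.     -0.0002  0.089 ]
wrist
cap [ 323   93   50   48 1832] mean [0.6213 0.0326 0.0915] rect 622.7 32.0 41.5 41.6 42.2
cap [ 141   96   50   47 1821] mean [0.4564 0.0088 0.0917] rect 454.9 7.9 41.6 41.7 89.4
cap [ 152  203   45   44 1229] mean [ 0.4675 -0.0939  0.0907] rect 466.3 -96.3 42.1 35.3 45.4
cap [ 318  205   44   43 1223] mean [ 0.6381 -0.0733  0.0907] rect 640.4 -74.8 33.2 42.0 51.3
bar [ 234  112   40  144 4812] mean [ 0.5435 -0.0291  0.1368] rect 543.0 -33.5 32.1 123.2 7.4
rim [145  85  61  57 661] mean [0.4641 0.0179 0.0468] rect 454.4 10.2 58.5 57.5 7.3
rim [308  85  61  57 741] mean [0.6147 0.0354 0.0466] rect 622.9 32.1 58.3 57.7 7.6
rim [155 186  55  50 584] mean [ 0.4716 -0.0834  0.0465] rect 468.8 -99.0 58.5 59.0 8.1
rim [304 186  55  50 558] mean [ 0.6312 -0.0622  0.0463] rect 637.2 -76.5 58.4 58.2 7.5
```

View pics/w4.png

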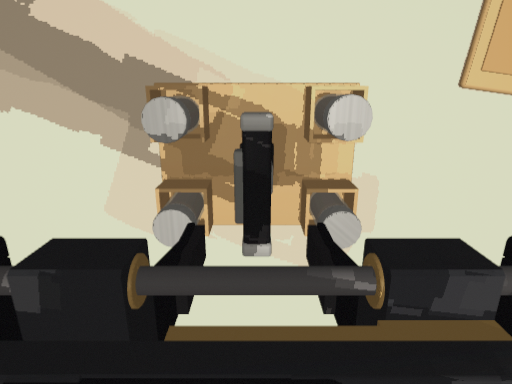

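The fingers straddle the bar at (257,185), with the button on its left side at (240,185). All four jars are clear. I'll lower and squeeze.

{"name": "arm_command", "arguments": {"deltas": [0.3, 0, 0, 0.03, 0, 0.3, 0, 0, 0.03, 0, 0.3, 0, 0, 0.018, 0, 0.3, 0, 0, 0.01, 0, 0.3, 0, 0, 0, 0, -1, 0, 0, 0, 0, -1, 0, 0, 0, 0, -1, 0, 0, 0, 0, -1, 0, 0, 0, 0, -1, 0, 0, 0, 0, -1, 0, 0, 0, 0], "newtons": 30}}

```text
time: 19.42
position: [0.5468, -0.0342, 0.111]
tool_rot: [0.658, 0.753, -0.0, -0.0]
ft_force: [-1.2, 0.5, 0.5]
grip_width: 0.0053
grip_force: 0.0
```

```bash
python3 -c "
from h import *
go(None)"
```

```text
t 19.43 pos [ 0.5468 -0.0342  0.111 ] yaw 1.7042 tilt [-1.e-04  0.e+00 -1.e+00] w 0.0053 F [-1.19  0.52  0.51] q [-0.27  0.54  1.71  0.    0.9  -0.4 ]
```

```bash
python3 - <<'E'
from h import *
go(None)
im,d,P=cam("wrist"); im2,d2,P2=cam("scene"); W=world(P2,d2); np.savez("s5.npz",im=im2,d=d2,W=W)
a=cv2.resize(im2[110:260,170:330],(512,480)); b=np.vstack([im,np.zeros((96,512,3),np.uint8)])
cv2.imwrite("pics/w5.png",cv2.resize(np.hstack([b,a]),(800,375))[...,::-1])
E
```

```text
t 19.43 pos [ 0.5468 -0.0342  0.111 ] yaw 1.7042 tilt [-1.e-04  0.e+00 -1.e+00] w 0.0053 F [-1.19  0.52  0.51] q [-0.27  0.54  1.71  0.    0.9  -0.4 ]
```

View pics/w5.png

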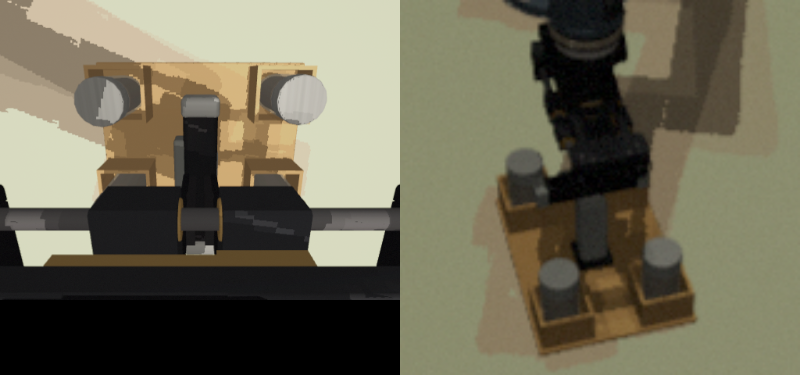

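The jaws look nearly shut around the bar, yet the reading is 5 mm at 0 N, which doesn't fit. I'll let time pass and read again.

{"name": "arm_command", "arguments": {"deltas": [-1, 0, 0, 0, 0, -1, 0, 0, 0, 0, -1, 0, 0, 0, 0, -1, 0, 0, 0, 0]}}

```text
time: 20.02
position: [0.5468, -0.0342, 0.1109]
tool_rot: [0.658, 0.753, -0.0, -0.0]
ft_force: [-0.3, 0.3, 0.7]
grip_width: 0.0005
grip_force: 0.0
```

```bash
python3 - <<'E'
from h import *
for i in range(3):
    o=status.get_obs(); print(o["grip_width"],o["grip_force"],o["ft_force"].round(2),o["position"].round(4))
    im,d,P=cam("wrist")
W=world(P,d); np.savez("w6.npz",im=im,d=d,W=W)
R=Ro.from_quat(o["tool_rot"]).as_matrix(); T=(W-o["position"])@R
# points in tool frame around the fingers: x slice toward the camera, z profile
m=(d>0)&(abs(T[...,1])<.06)&(abs(T[...,0])<.08)&(T[...,2]>-.08)&(T[...,2]<.02)
Y=T[m]
for x in np.arange(-.07,.08,.01):
    s=Y[abs(Y[:,0]-x)<.005]
    if len(s): print(round(x,2),len(s),"y",s[:,1].min().round(4),s[:,1].max().round(4),"z",np.percentile(s[:,2],[1,25,50,75,99]).round(3))
im,d,P=cam("scene"); W=world(P,d); T=(W-o["position"])@R
m=(d>0)&(abs(T[...,1])<.06)&(abs(T[...,0])<.08)&(T[...,2]>-.06)&(T[...,2]<.02)
v,u=np.where(m); print("scene px",u.min(),u.max(),v.min(),v.max())
for z in np.arange(-.06,.02,.006):
    s=T[m]; s=s[(abs(s[:,2]-z)<.003)&(abs(s[:,0])<.02)]
    if len(s): print("z",round(z,3),"y",s[:,1].min().round(4),s[:,1].max().round(4),len(s))
E
```

```text
0.0004756627831047105 0.0 [-0.31  0.29  0.69] [ 0.5468 -0.0342  0.1109]
0.0003134798240755079 0.0 [ 0.3   0.16 -0.64] [ 0.5468 -0.0342  0.1109]
0.0006633013618266138 0.0 [-0.8   1.44 -0.22] [ 0.5468 -0.0342  0.1109]
-0.06 147 y -0.0077 0.0065 z [-0.029 -0.028 -0.027 -0.027 -0.026]
-0.05 133 y -0.0077 0.0065 z [-0.029 -0.028 -0.027 -0.027 -0.026]
-0.04 12 y -0.0009 -0.0003 z [-0.028 -0.027 -0.027 -0.026 -0.025]
-0.01 252 y -0.0053 0.0138 z [-0.08  -0.08  -0.079 -0.079  0.006]
0.0 401 y -0.0196 0.0145 z [-0.08  -0.079 -0.025 -0.023  0.007]
0.01 2044 y -0.0193 0.0142 z [-0.073 -0.056 -0.04  -0.026 -0.022]
0.02 946 y -0.0195 0.0116 z [-0.028 -0.027 -0.026 -0.024 -0.022]
0.03 988 y -0.0194 0.0113 z [-0.028 -0.027 -0.026 -0.024 -0.013]
0.04 819 y -0.0124 0.0117 z [-0.028 -0.027 -0.026 -0.026 -0.022]
0.05 878 y -0.0128 0.0123 z [-0.029 -0.028 -0.027 -0.026 -0.023]
0.06 860 y -0.0128 0.0128 z [-0.029 -0.028 -0.027 -0.026 -0.012]
scene px 222 268 177 196
z -0.024 y 0.0112 0.0113 2
z -0.018 y -0.0224 0.0144 23
z -0.012 y 0.0072 0.012 21
z -0.006 y 0.006 0.0097 9
z -0.0 y 0.0045 0.0152 11
z 0.006 y -0.0016 0.0171 46
z 0.012 y 0.007 0.0163 17
z 0.018 y -0.0069 0.0164 17
```

```bash
python3 - <<'E'
from h import *
for f,p,yaw in(("w1.npz",[.5744,.1346,.2233],.1334),("wrist2.npz",[.5463,-.0341,.198],1.7017),("w6.npz",[.5468,-.0342,.1109],1.7042)):
    z=np.load(f); W=z["W"]; im=z["im"]; c,s=np.cos(yaw),np.sin(yaw)
    R=np.array([[c,s,0],[s,-c,0],[0,0,-1]]); T=(W-p)@R
    m=(z["d"]>0)&(abs(T[...,0])<.03)&(abs(T[...,1])<.07)&(T[...,2]>-.12)&(T[...,2]<.03)
    S=T[m]; print(f)
    for zz in np.arange(-.115,.03,.01):
        q=S[abs(S[:,2]-zz)<.005]
        if len(q): 
            a=q[q[:,1]<0];b=q[q[:,1]>0]
            print(round(zz,3),len(q),"neg",a[:,1].min().round(3) if len(a) else"",a[:,1].max().round(3) if len(a) else"","pos",b[:,1].min().round(3) if len(b) else"",b[:,1].max().round(3) if len(b) else"", "x",q[:,0].min().round(3),q[:,0].max().round(3))
E
```

```text
w1.npz
-0.115 5205 neg -0.048 -0.0 pos 0.0 0.051 x 0.005 0.03
-0.105 1308 neg -0.049 -0.046 pos 0.049 0.051 x -0.004 0.03
-0.095 1061 neg -0.049 -0.046 pos 0.049 0.051 x -0.011 0.014
-0.085 730 neg -0.048 -0.042 pos 0.044 0.05 x -0.012 0.007
-0.075 957 neg -0.056 -0.042 pos 0.044 0.059 x -0.011 0.012
-0.065 720 neg -0.055 -0.042 pos 0.044 0.057 x -0.01 0.012
-0.055 741 neg -0.053 -0.042 pos 0.044 0.056 x -0.003 0.012
-0.045 666 neg -0.052 -0.042 pos 0.044 0.054 x -0.009 0.012
-0.035 598 neg -0.051 -0.042 pos 0.044 0.053 x -0.01 0.011
-0.025 17 neg -0.049 -0.043 pos 0.045 0.05 x -0.008 0.01
wrist2.npz
-0.115 4995 neg -0.07 -0.0 pos 0.0 0.07 x 0.004 0.03
-0.105 892 neg -0.035 -0.032 pos 0.031 0.034 x -0.005 0.03
-0.095 667 neg -0.035 -0.033 pos 0.032 0.034 x -0.007 0.013
-0.085 499 neg -0.034 -0.028 pos 0.028 0.033 x -0.012 0.006
-0.075 873 neg -0.042 -0.028 pos 0.027 0.041 x -0.012 0.011
-0.065 649 neg -0.041 -0.028 pos 0.028 0.04 x -0.011 0.011
-0.055 654 neg -0.039 -0.028 pos 0.028 0.039 x -0.004 0.011
-0.045 533 neg -0.038 -0.028 pos 0.028 0.037 x -0.009 0.011
-0.035 478 neg -0.038 -0.029 pos 0.028 0.037 x -0.011 0.011
-0.025 24 neg -0.035 -0.029 pos 0.028 0.036 x -0.007 0.01
w6.npz
-0.115 4150 neg -0.07 -0.0 pos 0.0 0.07 x 0.011 0.03
-0.105 41 neg -0.006 -0.005 pos 0.004 0.005 x 0.001 0.015
-0.095 80 neg -0.006 -0.005 pos 0.004 0.005 x -0.004 0.008
-0.085 102 neg -0.006 -0.002 pos 0.0 0.005 x -0.01 0.001
-0.075 469 neg -0.006 -0.001 pos 0.0 0.005 x -0.011 0.011
-0.065 296 neg -0.008 -0.0 pos 0.0 0.007 x -0.011 0.011
-0.055 369 neg -0.009 -0.0 pos 0.0 0.007 x -0.002 0.011
-0.045 314 neg -0.01 -0.0 pos 0.0 0.009 x 0.008 0.011
-0.035 254 neg -0.01 -0.0 pos 0.0 0.008 x 0.008 0.011
-0.025 2375 neg -0.02 -0.0 pos 0.0 0.012 x -0.003 0.03
0.005 46 neg   pos 0.013 0.014 x -0.011 0.014
```

Depth shows the real fingertips end about 28 mm behind the reported TCP, at tool z ≈ -0.028. So the fingers shut just above the bar (tips ≈ 0.139, bar top 0.136). I'll open, go 27 mm lower and squeeze again.

{"name": "arm_command", "arguments": {"deltas": [0.3, 0, 0, -0.005, 0, 0.3, 0, 0, 0, 0, 0.3, 0, 0, 0, 0, 0.3, 0, 0, 0, 0, 0.3, 0, 0, 0, 0, 0.3, 0, 0, 0, 0, 0.3, 0, 0, 0, 0]}}

```text
time: 21.1
position: [0.5468, -0.0342, 0.1159]
tool_rot: [0.658, 0.753, -0.0, -0.0]
ft_force: [0.2, -0.1, -0.4]
grip_width: 0.0549
grip_force: 0.0
```

{"name": "arm_command", "arguments": {"deltas": [0.3, 0, 0, 0.005, 0, 0.3, 0, 0, 0.009, 0, 0.3, 0, 0, 0.009, 0, 0.3, 0, 0, 0.009, 0, 0.3, 0, 0, 0, 0, 0.3, 0, 0, 0, 0]}}

```text
time: 21.85
position: [0.5469, -0.0342, 0.0839]
tool_rot: [0.658, 0.753, 0.0, 0.0]
ft_force: [-0.5, 1.1, 0.8]
grip_width: 0.0564
grip_force: 0.0
```

```bash
python3 -c "
from h import *
go([.546,-.034,.084])"
```

```text
t 21.85 pos [ 0.5469 -0.0342  0.0839] yaw 1.7042 tilt [ 1.e-04 -0.e+00 -1.e+00] w 0.0564 F [-0.51  1.06  0.78] q [-0.27  0.58  1.73 -0.    0.83 -0.4 ]
tool delta [ 0.0003 -0.0009 -0.0001]
```

{"name": "arm_command", "arguments": {"deltas": [-1, 0, 0, 0, 0, -1, 0, 0, 0, 0, -1, 0, 0, 0, 0, -1, 0, 0, 0, 0, -1, 0, 0, 0, 0, -1, 0, 0, 0, 0, -1, 0, 0, 0, 0, -1, 0, 0, 0, 0], "newtons": 30}}

```text
time: 22.85
position: [0.5467, -0.0342, 0.084]
tool_rot: [0.658, 0.753, -0.0, -0.0]
ft_force: [-1.0, -1.1, 1.8]
grip_width: 0.0242
grip_force: 30.0
```

The bar is gripped at about 25 mm with 30 N, so the button is in. Now pull up.

{"name": "arm_command", "arguments": {"deltas": [-1, 0, 0, -0.004, 0, -1, 0, 0, -0.008, 0, -1, 0, 0, -0.008, 0, -1, 0, 0, -0.008, 0, -1, 0, 0, -0.01, 0, -1, 0, 0, -0.01, 0, -1, 0, 0, -0.01, 0, -1, 0, 0, -0.01, 0, -1, 0, 0, -0.008, 0, -1, 0, 0, -0.006, 0, -1, 0, 0, -0.004, 0, -1, 0, 0, 0, 0]}}

```text
time: 24.35
position: [0.5467, -0.0342, 0.1702]
tool_rot: [0.658, 0.753, -0.0, 0.0]
ft_force: [0.6, -0.4, -5.2]
grip_width: 0.0242
grip_force: 30.0
```

```bash
cat > c.py <<'E'
from h import *
go(None)
im,d,P=cam("scene"); W=world(P,d); X,Y,Z=W[...,0],W[...,1],W[...,2]
for n,w in(("scene",W),):
    m=(abs(X-.546)<.09)&(abs(Y+.034)<.075)&(Z>.1)&(Z<.3)
    # bar ends: light caps outside gripper width
    u=(X-.5465)*-.1322+(Y+.034)*.9912; e=m&(abs(u)>.05)&(abs(u)<.062)
    print("bar end z pct",np.percentile(Z[e],[5,50,95]).round(4) if e.any() else None, e.sum())
cv2.imwrite("pics/s7.png",cv2.resize(im[110:260,150:350],(800,600))[...,::-1])
E
python3 c.py
```

```text
t 24.35 pos [ 0.5467 -0.0342  0.1702] yaw 1.7042 tilt [ 0.e+00 -1.e-04 -1.e+00] w 0.0242 F [ 0.63 -0.38 -5.2 ] q [-0.27  0.45  1.65 -0.    1.03 -0.4 ]
bar end z pct [0.2052 0.2219 0.2263] 65
```

{"name": "arm_command", "arguments": {"deltas": [-1, 0, 0, -0.002, 0, -1, 0, 0, -0.002, 0, -1, 0, 0, -0.001, 0, -1, 0, 0, 0, 0, -1, 0, 0, 0, 0, -1, 0, 0, 0, 0]}}

```text
time: 25.15
position: [0.5467, -0.0342, 0.1742]
tool_rot: [0.658, 0.753, -0.0, -0.0]
ft_force: [3.4, -1.7, -17.2]
grip_width: 0.0243
grip_force: 30.0
```

```bash
python3 c.py
```

```text
t 25.15 pos [ 0.5467 -0.0342  0.1742] yaw 1.7041 tilt [-7.e-04  2.e-04 -1.e+00] w 0.0243 F [  3.38  -1.73 -17.17] q [-0.27  0.45  1.65  0.    1.04 -0.4 ]
bar end z pct [0.2083 0.2265 0.231 ] 67
```

View pics/s7.png

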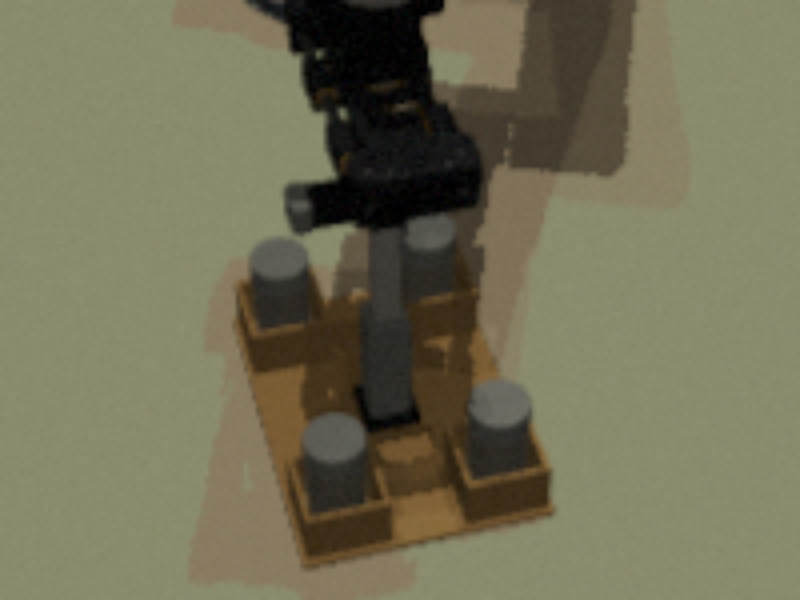

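The handle is fully raised: TCP travel is 90 mm and the force jumped to 17 N at the hard stop. The button is still squeezed (24 mm, 30 N), and all four jars stand in their pockets at (280,285), (430,255), (335,460) and (500,430).

```bash
python3 -c "
from h import *
print(order.hand_in())"
```

```text
the job is handed in; nothing more can be done
None
```

I handed the job in: both spare jars stand in the two empty pockets, and the arm is still holding the handle at its second stop (90 mm up) with the button squeezed. The judge's result was not shown.

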